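Level and lock the tilt table of a glass marking stand

ROBOT

A 7-joint arm with a two-finger parallel gripper is mounted at the origin on the work surface. World frame = base frame: x ahead of the robot, y to its left, z up, the work surface at z = 0. Lengths are in mm, angles in rad, forces in N, time in s.
With the tool pointing down it reaches from about 400 to 875 mm from the base axis. Payload 6.5 kg.
Tool frame: the origin (TCP) lies at the very end of the fingers, on their centre line; the grasp point (between the pads) lies 19 mm behind it; z points along the fingers, y is the direction in which the jaws open and shut (so a half turn about z gives the same grasp; the last joint's range is limited). The gripper opens to 85 mm and grips with 20 to 120 N. Pads are 22 mm wide; open, the fingers measure 114 mm over their backs; the gripper's body (76 mm by 85 mm) begins 54 mm behind the grasp point. The pads swing forward as they close: fully open they stand 13 mm farther back than shut.
Start: joints at [1.246, 0.536, -0.004, 1.538, 0.003, 1.067, -0.071], TCP at [166.344, -628.347, 206.99] pointing down, gripper open.
Joint ranges: [-2.7, 2.7], [-0.37, 2.16], [-1.27, 1.26], [0.24, 2.4], [-1.31, 4.45], [0.19, 1.91], [-2.76, 2.76]. Speed limits (rad/s): [2.39, 2.39, 3.14, 3.14, 3.14, 3.14, 3.14].

INTERFACE

Orientations are given as a rotation vector (axis times angle).
In Python, from workcell import arm gives the robot as it stands.
- The arm moves only by the shell command python3 -m creep 'ROWS' [FORCE]. ROWS is JSON, a list of rows, each an object with "rotation": the turn, a rotation vector about the tool's x, y, z in degrees, a list of three; "dp": the shift along the tool's x, y, z in mm, a list of three; "claw": the closure, from 0 (fully open) to 1 (shut). A call has 1 to 20 rows; each row is the pose to reach, as a shift and turn from the pose commanded when the call began, along the tool's axes at that moment; what a row does not reach only later rows make up. A row lasts 1/8 s, in which the tool goes at most 62.5 mm and 10.7 degrees, less where a joint would pass 70% of its speed; a pose out of reach is approached as far as the arm can. A call with a gripper value outside its range is refused whole. The fingers move at their own pace and stop on an object; FORCE is the grip in N (left out, the last holds). Time passes only in rows, so rows that repeat a pose let the fingers close. It gives the time, the measured TCP pose, the force and the opening at its end, in the units of the state.
- arm.get_state(): the state, without advancing time (a new reading comes with each control period).
- arm.camera(name): name is "side" or "top" or "wrist"; returns a dict with "frame" (400x640x3 uint8, red, green, blue), "depth" (400x640 float32, mm along the optical axis (not along the pixel's ray), 0 where there is no reading), "camera_matrix" (3x3 intrinsics, pixels), "rvec" (rotation vector, rad) and "tvec" (3), from world to camera coordinates, as OpenCV has them; the wrist camera has in their place "T_tool_cam" (4x4, takes a point from camera to tool coordinates, whose origin is the TCP and whose axes are the flange's). Camera axes: x right, y down, z forward; pixel columns grow to the right and rows downward; lengths in mm; the calibration is good to about 2 mm. A picture is of the moment at which its call begins: read the wrist's pose just before it.
- arm.hand_in(): hands the job in, once; it reports no verdict.
Trained networks look in the newest picture that a camera, given by its name, has taken for a name from the list of things; names that differ only in an ending like _2 or _b are one class to them, and where a whole thing is asked for, a point or a joint stands for the part that bears it (a point fixed in the world has none). Each returns a list of dicts, best first, with "score" (0 to 1); they miss things now and then, are a little off and sometimes report something else, mostly with a low value. They report only what shows in the picture. A call takes as long as a camera call.
- arm.regions_of(camera, name): "pixels" (400x640 bool, what is visible of it) and "box" ([left, top, right, bottom] in pixels, round what is visible of it).
- arm.landmark_of(camera, name): "position" ([column, row] in pixels: a listed point, or the origin of a listed thing).
The state is a dict: "time_s": time; "q": joint angles; "qd": joint speeds; "effort": joint torques, N m; "tool_pos": TCP position; "orientation": TCP orientation; "contact_force": force on the tool from outside, world axes, zero at the start; "moment": the same for the moment, N m; "opening": opening from 0.0 (shut) to 1.0 (fully open).
Only numpy, scipy, OpenCV 4.12 (cv2) and the standard library are available. Lean on these libraries where they do the work, as an engineer would, in place of code of your own. Each camera call takes 0.05 s, during which the arm holds its last target. There are 200 camera calls.

TASK

The empty tilt table of the glass marking stand has sprung up. Push it down until it lies level and, while it is held down, slide its lock bolt by the upright pin fully home under the keeper, so that the table stays level and locked when you let go. Leave the glass and the tools around the stand where they are.

Things in the scene. Friction and masses are not known exactly. Their poses are not given: they have to be found in the camera images.
- stand: Fixed marking-out stand: a dark cast base 360 x 370 x 25 mm with a tilt table hinged on it, a keeper and a marker column. Origin: centre of the base's underside. Its x axis points from the table's free front edge (robot side) to its hinge, y along the hinge, z up. Two hinge brackets, tops 100 mm above the bench, stand at x +130, y -138 and +138 mm.
- column_top (a point): Top of the stand's steel marker column (50 x 38 mm, 337 mm above the bench), at x +60, y -158 mm of the stand. Its marker arm, 255 to 295 mm above the bench, reaches over x -12 to +110, y -143 to -58 mm of the stand; an obstacle. Nothing else stands above the table.
- tilt_table (a joint): Angle of the tilt table, rad: 0 = level, on its lower stops; 0.28 = sprung fully up at its free edge, as found. A gas spring pushes it up with about 3 to 5 N at the lock bolt when up, 7 to 10 N when level, and lifts it again if it is let go unlocked. Locked, it rises about 0.01 rad, until the bolt meets the keeper's bridge.
- hinge_mid (a point): Middle of the tilt table's hinge line, at x +130, y 0, z 86 mm of the stand. It turns with the table: x in the plate, away from the free edge, y along the hinge, z normal to the plate. The table is a grey plate 12 mm thick, its middle plane through the hinge line, 250 mm wide (y), from x -270 to +10 mm of this point.
- disc_top (a point): Centre of the top of the round wooden turntable on the tilt table: 200 mm across, 18 mm thick, free to turn, 105 mm from the hinge line, its top 38 mm above the plate's middle plane. It moves with the table. The gap between its edge and the lock bolt's bar is 25 mm.
- lock_bolt (a joint): How far the lock bolt is slid out towards the keeper, m: 0 = fully drawn back, 0.050 = fully home, its pin against the strap before the keeper; found between 0 and 0.010. It slides along +y of the stand, stays where it is left and needs about 3 N. If it is slid out before the table is level it lands on the keeper's bridge and the table cannot come down.
- pin_foot (a point): Foot, on its axis, of the lock bolt's upright pin, a round post 24 mm across, 34 mm tall. It moves with bolt and table, axes as at hinge_mid. It stands on the bolt's flat steel bar, 30 mm wide (x), 8 mm thick, 250 mm long (y), which lies along the table's free edge: middle line 245 mm from the hinge line, top 16 mm above the plate's middle plane. Drawn back, the pin is at y -15 mm of the stand.
- rear_strap (a point): Top centre of the strap, fixed on the table, through which the bolt's bar runs behind the pin, at y -95 mm of the stand. There are two more in front of the pin, at y +55 and +105 mm; each is 16 mm long (y), 50 mm wide, 6 mm higher than the bar. Between rear strap and pin the bar lies bare and can be pressed on: this presses the table down.
- keeper_mouth (a point): Middle of the keeper's opening, facing the bolt, at x -115, y +131, z 98 mm of the stand. The keeper is a dark steel pillar fixed on the base beside the table, 26 mm deep (y); with the table level the bolt goes in under its bridge. The opening is 38 mm wide; the bridge's underside is 104.5 mm above the bench, its top 112 mm; the level bar's top is at 102 mm.
- bowl: Crystal bowl standing upside down on the bench, 192 mm across, 132 mm tall; leave alone. Origin: centre of its underside.
- chuck: Stepped steel disc, 90 mm across, 40 mm tall; leave alone. Origin: centre of its underside.
- dressing_stick: Pale abrasive stick, 150 x 26 x 26 mm, lying flat along its x axis; leave alone. Origin: centre of its underside.
- tumbler: Glass tumbler, upright, 80 mm across the rim, 100 mm tall; leave alone. Origin: centre of its underside.

How it is judged (in metres and radians):
On the way, in this order (a step that is already met when the one before it is completed fails the run):
1. the tilt table is pushed down level before the bolt is home (value of joint tilt_table below 0.03 rad and value of joint lock_bolt below 0.04 m), for 0.1 s.
2. the bolt is slid home with the table level (value of joint lock_bolt above 0.043 m and value of joint tilt_table below 0.03 rad), for 0.1 s.
At the end, for the whole second after the job is handed in: the tilt table lies level (within 0.03 rad) and at rest, held by the lock bolt, which is fully home (within 7 mm of its end); the bowl, the tumbler, the chuck and the dressing stick are within 20 mm of where they were (all of step 2 and angular speed of tilt_table below 0.05 rad/s and distance of each of bowl, tumbler, chuck, dressing_stick from where it was at the start of the episode below 0.02 m); the robot touches nothing.
It fails at once if the glass bowl or the tumbler is tipped over (angle between any of bowl, tumbler's own z axis and vertical above 0.3 rad).
It also fails if it takes over 35 s, if anything falls off the work surface, if the arm or the gripper's body presses on something with over 40 N, if the wrist force passes 120 N, or if a joint passes its speed limit or range.

## Working session

There is one attempt and no reset: what is moved stays moved. The work goes in short steps, Python scripts to look and compute and a shell command to move; the robot and the scene stay as the last step left them, time stands still between calls to the robot, and variables do not carry over. Pictures are saved under pics/ and viewed, about 8 in all and at most 12, crops included, and the job is handed in when it is done.

```bash
mkdir -p pics; ls
cat > h.py <<'E'
import numpy as np, cv2
from workcell import arm
from scipy.spatial.transform import Rotation as R
def pt(c,px,z=None,d=None):
    K=c["camera_matrix"];Rm=cv2.Rodrigues(np.array(c["rvec"],float))[0];t=np.array(c["tvec"],float).ravel()
    ray=Rm.T@np.linalg.inv(K)@np.array([px[0],px[1],1.]);o=-Rm.T@t
    if d is None: d=(z-o[2])/ray[2]
    return o+ray*d
E
python3 - <<'E'
from h import *
s=arm.get_state();print(s)
for n in ["top","side"]:
    c=arm.camera(n);cv2.imwrite(f"pics/{n}1.png",c["frame"][...,::-1])
    for k in ["stand","column_top","hinge_mid","disc_top","pin_foot","rear_strap","keeper_mouth","bowl","tumbler","chuck","dressing_stick"]:
        for l in arm.landmark_of(n,k)[:1]:
            u,v=l["position"];d=c["depth"][int(np.clip(v,0,399)),int(np.clip(u,0,639))]
            print(n,k,np.round(l["position"]),round(l["score"],2),np.round(pt(c,l["position"],d=d)) if d else None)
E
```

```text
pics
{'time_s': 0.0, 'q': array([ 1.24576925,  0.53720029, -0.00439316,  1.53889818,  0.00261166,
        1.06730508, -0.07120444]), 'qd': array([ 0.00074247, -0.00224402,  0.0004237 ,  0.00095425, -0.00029119,
       -0.00066525, -0.0004027 ]), 'effort': array([ 3.03759980e-04, -5.83424735e+01,  1.04870863e+00, -2.59111995e+01,
        1.22868083e-02,  9.36929049e-03,  1.87528457e-05]), 'tool_pos': array([ 166.13398412, -627.69108805,  206.08169406]), 'orientation': array([-3.11356799e+00, -4.05256473e-01,  6.21997681e-04]), 'contact_force': array([-1.00773853,  0.4157583 ,  0.18530385]), 'moment': array([-0.0035866 ,  0.00126739, -0.05127813]), 'opening': 1.0008830623332938}
top stand [314. 207.] 0.7 [542.   3. 180.]
top column_top [372. 165.] 0.59 [ 663. -158.  291.]
top hinge_mid [317. 164.] 0.65 [695.   8. 133.]
top disc_top [313. 184.] 0.64 [623.  13. 156.]
top pin_foot [315. 225.] 0.83 [483.  -5. 191.]
top rear_strap [342. 227.] 0.55 [487. -90. 171.]
top keeper_mouth [272. 226.] 0.52 [481. 137. 109.]
top bowl [221. 222.] 0.94 [476. 299. 132.]
top tumbler [394. 226.] 0.57 [ 530. -278.   13.]
top chuck [214. 263.] 0.68 [347. 324.  41.]
top dressing_stick [405. 276.] 0.93 [ 365. -325.   -0.]
side stand [303. 255.] 0.81 [473. 130. 153.]
side column_top [322. 120.] 0.58 [ 663. -157.  327.]
side hinge_mid [267. 213.] 0.56 [659.  65. 142.]
side disc_top [291. 207.] 0.93 [621.  15. 154.]
side pin_foot [334. 219.] 0.67 [480.   6. 185.]
side rear_strap [351. 204.] 0.64 [495. -81. 174.]
side bowl [241. 342.] 0.55 [444. 361.  81.]
side tumbler [376. 215.] 0.91 [ 517. -245.   28.]
side chuck [281. 382.] 0.61 [332. 355.  38.]
side dressing_stick [433. 234.] 0.68 [ 355. -310.    1.]
```

View pics/top1.png

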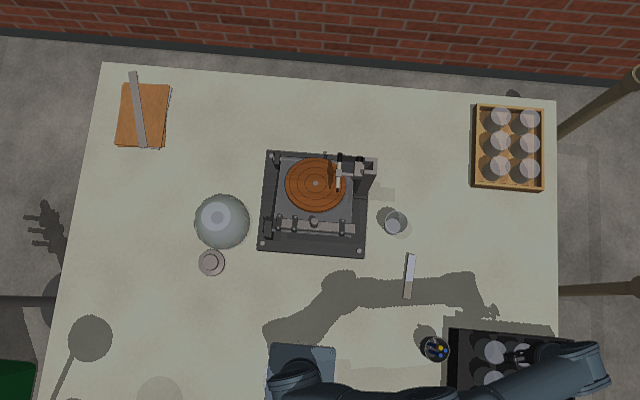

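View pics/side1.png

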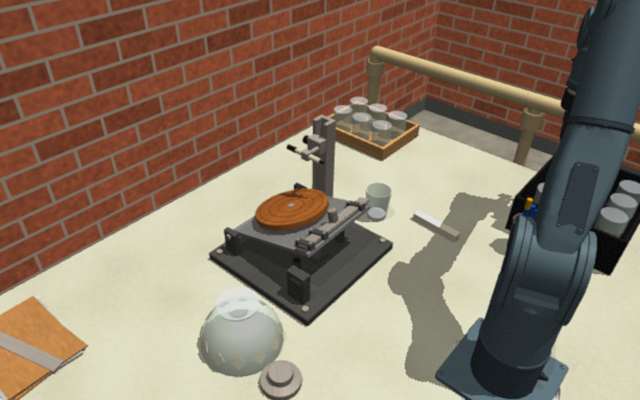

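The top view shows the stand at about (315,205), with its free edge and bolt pin at (315,222), the column at (370,170), the bowl at (221,222) and the tumbler at (394,224). The side view agrees: table sprung up, keeper at (298,285). Next I fit the stand pose to the landmarks.

```bash
cat > fit.py <<'E'
from h import *
from scipy.optimize import least_squares
def tab(p,a): # hinge-frame -> stand
    x,y,z=p;return np.array([130+x*np.cos(a)+z*np.sin(a),y,86-x*np.sin(a)+z*np.cos(a)])
def model(a,b): return dict(stand=np.zeros(3),column_top=np.array([60,-158,337.]),hinge_mid=tab([0,0,0],a),disc_top=tab([-105,0,38],a),
  pin_foot=tab([-245,-15+b,16],a),rear_strap=tab([-245,-95,22],a),keeper_mouth=np.array([-115,131,98.]))
E
python3 - <<'E'
from fit import *
O=[]
for n in ["top","side"]:
    c=arm.camera(n);rv=np.array(c["rvec"],float);tv=np.array(c["tvec"],float)
    for k in model(0,0):
        l=arm.landmark_of(n,k)
        if l and l[0]["score"]>.4:O.append((n,k,rv,tv,c["camera_matrix"],np.array(l[0]["position"])))
def res(p):
    m=model(.28,p[3]);r=[]
    for n,k,rv,tv,K,px in O:
        w=R.from_euler("z",p[2]).apply(m[k])+[p[0],p[1],0]
        r.append(cv2.projectPoints(w.reshape(1,3),rv,tv,K,None)[0].ravel()-px)
    return np.concatenate(r+[[(p[3]-5)/10]])
f=least_squares(res,[580,0,0,5],loss="soft_l1",x_scale=[10,10,.1,5])
print(f.x)
for o,r in zip(O,f.fun[:-1].reshape(-1,2)):print(o[0],o[1],np.round(r,1))
x,y,t,b=f.x;m=model(.28,b)
for k in m:print(k,np.round(R.from_euler("z",t).apply(m[k])+[x,y,0]))
s=arm.get_state();T=R.from_rotvec(s["orientation"]).as_matrix();print(T.round(3))
E
```

```text
[5.90207415e+02 7.15532361e+00 2.95674732e-02 1.58725167e+00]
top stand [ 4.  -4.4]
top column_top [-2.5  1.8]
top hinge_mid [ 1.2 -1.5]
top disc_top [0.3 1.6]
top pin_foot [-0.2  0.5]
top rear_strap [-0.5 -1. ]
top keeper_mouth [-100.9   64.7]
side stand [-1.2 -1.2]
side column_top [-0.  -1.3]
side hinge_mid [-0.8  0.9]
side disc_top [0.1 1.9]
side pin_foot [0.4 0.3]
side rear_strap [ 3.3 -3.2]
side keeper_mouth [-0.3 -2.3]
stand [590.   7.   0.]
column_top [ 655. -149.  337.]
hinge_mid [720.  11.  86.]
disc_top [630.   8. 152.]
pin_foot [490.  -9. 169.]
rear_strap [494. -91. 175.]
keeper_mouth [471. 135.  98.]
[[ 0.967  0.256 -0.   ]
 [ 0.256 -0.967  0.   ]
 [-0.    -0.    -1.   ]]
```

```bash
python3 -m creep '[{"rotation":[0,0,-6],"dp":[30,-32,-30],"claw":1},{"rotation":[0,0,-13],"dp":[70,-74,-40],"claw":1},{"rotation":[0,0,-20],"dp":[112,-118,-40],"claw":1},{"rotation":[0,0,-27],"dp":[154,-162,-40],"claw":1},{"rotation":[0,0,-34],"dp":[196,-206,-40],"claw":1},{"rotation":[0,0,-41],"dp":[238,-250,-40],"claw":1},{"rotation":[0,0,-48],"dp":[280,-294,-40],"claw":1},{"rotation":[0,0,-55],"dp":[322,-338,-40],"claw":1},{"rotation":[0,0,-62],"dp":[364,-382,-40],"claw":1},{"rotation":[0,0,-69],"dp":[406,-426,-40],"claw":1},{"rotation":[0,0,-74],"dp":[440,-462,-40],"claw":1},{"rotation":[0,0,-76.7],"dp":[464,-487,-40],"claw":1},{"rotation":[0,0,-76.7],"dp":[464,-487,-40],"claw":1},{"rotation":[0,0,-76.7],"dp":[464,-487,-40],"claw":1}]' 40
python3 - <<'E'
from h import *
s=arm.get_state();T=R.from_rotvec(s["orientation"]).as_matrix();print(s["tool_pos"],T.round(3),s["contact_force"])
c=arm.camera("wrist");M=np.array(c["T_tool_cam"]);cv2.imwrite("pics/w1.png",c["frame"][...,::-1])
for k in ["pin_foot","rear_strap"]:
    for l in arm.landmark_of("wrist",k)[:2]:
        u,v=l["position"];d=c["depth"][int(v),int(u)]
        ray=np.linalg.inv(c["camera_matrix"])@[u,v,1]
        w=lambda d:T@(M[:3,:3]@(ray*d)+M[:3,3])+s["tool_pos"]
        z={"pin_foot":169,"rear_strap":175}[k];w0,w1=w(0),w(1);dd=(z-w0[2])/(w1-w0)[2]
        print(k,l,d,w(d).round(),w(dd).round())
E
```

```text
time_s: 3.75
tool_pos: [489.9, -39.7, 246.9]
orientation: [2.193, 2.25, -0.001]
contact_force: [-0.2, -0.5, 0.6]
opening: 0.002
[489.8856094  -39.69700758 246.85117224] [[-0.026  1.    -0.001]
 [ 1.     0.026 -0.001]
 [-0.001 -0.001 -1.   ]] [-0.18927239 -0.45265406  0.61659917]
pin_foot {'position': [322.6, 149.8], 'score': 0.66} 207.42207 [488.   4. 206.] [488.  -0. 169.]
```

View pics/w1.png

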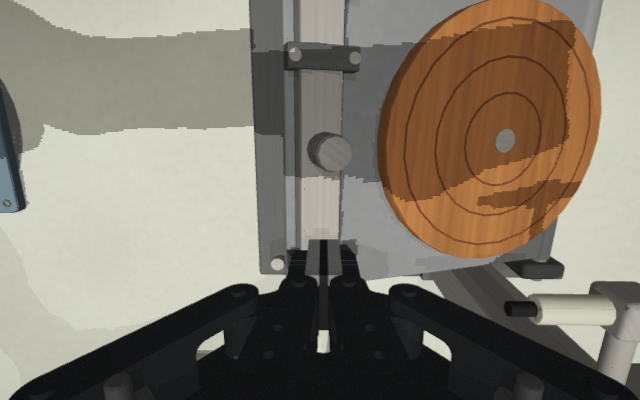

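Wrist view: the pin is at (328,152), ahead of the closed fingers at (325,250). They stand over the bare bar between the pin and the rear strap, aligned in x. The wrist puts the pin at y≈0 and the fit puts it at y≈-9. Either leaves a gap of 8–17 mm, so I press down along the table's arc.

```bash
python3 -m creep '[{"rotation":[0,0,0],"dp":[0,0,25],"claw":1},{"rotation":[0,0,0],"dp":[0,0,50],"claw":1},{"rotation":[0,0,0],"dp":[0,0,68],"claw":1},{"rotation":[0,0,0],"dp":[0,0,75],"claw":1},{"rotation":[0,0,0],"dp":[0,0,80],"claw":1},{"rotation":[0,0,0],"dp":[0,-2,85],"claw":1},{"rotation":[0,0,0],"dp":[0,-4,91],"claw":1},{"rotation":[0,0,0],"dp":[0,-6,98],"claw":1},{"rotation":[0,0,0],"dp":[0,-8,105],"claw":1},{"rotation":[0,0,0],"dp":[0,-10,112],"claw":1},{"rotation":[0,0,0],"dp":[0,-11,119],"claw":1},{"rotation":[0,0,0],"dp":[0,-12,126],"claw":1},{"rotation":[0,0,0],"dp":[0,-13,132],"claw":1},{"rotation":[0,0,0],"dp":[0,-13,137],"claw":1},{"rotation":[0,0,0],"dp":[0,-13.5,141],"claw":1},{"rotation":[0,0,0],"dp":[0,-13.5,143],"claw":1},{"rotation":[0,0,0],"dp":[0,-13.5,143],"claw":1}]'
```

```text
time_s: 6.02
tool_pos: [475.3, -39.2, 103.7]
orientation: [-2.19, -2.25, 0.004]
contact_force: [-5.0, -0.1, 8.0]
opening: 0.0
```

Contact is at the expected height and force: 8 N at z 103.7, which is nearly level. I'll press a little more.

```bash
python3 -m creep '[{"rotation":[0,0,0],"dp":[0,0,1],"claw":1},{"rotation":[0,0,0],"dp":[0,0,2],"claw":1},{"rotation":[0,0,0],"dp":[0,0,2.5],"claw":1},{"rotation":[0,0,0],"dp":[0,0,2.5],"claw":1}]'
python3 - <<'E'
from h import *
c=arm.camera("wrist");cv2.imwrite("pics/w2.png",c["frame"][...,::-1])
E
```

```text
time_s: 6.52
tool_pos: [474.9, -39.2, 101.2]
orientation: [-2.19, -2.249, 0.004]
contact_force: [-5.4, 0.2, 8.2]
opening: 0.003
```

View pics/w2.png

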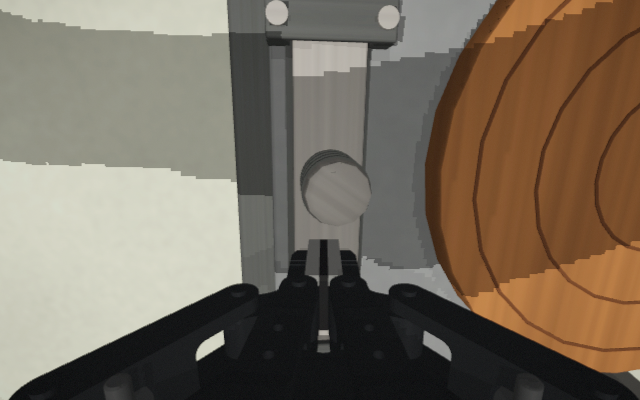

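The view shows the fingertips on the bar, with the pin at (335,185) a short way ahead. The force has not risen yet, so the stop isn't reached.

```bash
python3 -m creep '[{"rotation":[0,0,0],"dp":[0,0,1],"claw":1},{"rotation":[0,0,0],"dp":[0,0,1.5],"claw":1},{"rotation":[0,0,0],"dp":[0,0,1.5],"claw":1}]'; python3 -m creep '[{"rotation":[0,0,0],"dp":[0,0,1],"claw":1},{"rotation":[0,0,0],"dp":[0,0,1.5],"claw":1},{"rotation":[0,0,0],"dp":[0,0,1.5],"claw":1}]'
```

```text
time_s: 6.95
tool_pos: [475.2, -39.2, 99.8]
orientation: [-2.19, -2.25, 0.004]
contact_force: [-5.1, 0.0, 7.2]
opening: -0.001
time_s: 7.32
tool_pos: [475.0, -39.2, 98.2]
orientation: [-2.19, -2.25, 0.004]
contact_force: [-4.7, 0.2, 7.7]
opening: -0.002
```

Run:
```python
from h import *
s=arm.get_state();T=R.from_rotvec(s["orientation"]).as_matrix();print(s["contact_force"],s["moment"])
c=arm.camera("wrist");M=np.array(c["T_tool_cam"]);Ki=np.linalg.inv(c["camera_matrix"])
for n,u,v in [("bar",330,100),("bar",325,130),("pintop",340,195),("strap",330,20),("disc",560,150),("disc",600,100),("fingertip",312,255),("fingertip",335,255),("plateL",282,130),("plateR",400,150),("bench",100,100)]:
    d=np.median(c["depth"][v-2:v+3,u-2:u+3]);print(n,(T@(M[:3,:3]@(Ki@[u,v,1]*d)+M[:3,3])+s["tool_pos"]).round(1))
c=arm.camera("side");cv2.imwrite("pics/s2.png",cv2.resize(c["frame"][140:320,200:440,::-1],None,fx=3,fy=3))
```

```text
[-4.73118588  0.2285585   7.66703786] [ 0.0391889   1.17761462 -0.01884371]
bar [475.9  32.3 123.1]
bar [474.2  20.3 123.1]
pintop [479.7   0.9 156.8]
strap [474.9  60.5 129. ]
disc [563.7  16.  137.9]
disc [575.4  34.5 136.8]
fingertip [470.3 -26.9 144.5]
fingertip [479.4 -26.7 144.4]
plateL [455.2  19.3 114.7]
plateR [509.3  11.3 110. ]
bench [302.8  31.1   0.6]
```

View pics/s2.png

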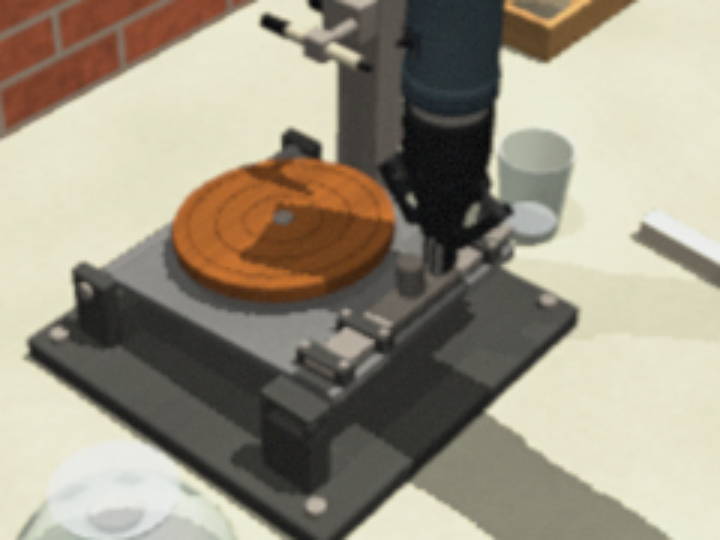

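Run:
```python
from h import *
s=arm.get_state();T=R.from_rotvec(s["orientation"]).as_matrix()
c=arm.camera("wrist");M=np.array(c["T_tool_cam"]);Ki=np.linalg.inv(c["camera_matrix"]);print(M.round(3),c["camera_matrix"])
for u in (300,315,335,350):
  for v in range(228,300,8):
    d=c["depth"][v,u];print(u,v,round(float(d)),(T@(M[:3,:3]@(Ki@[u,v,1]*d)+M[:3,3])+s["tool_pos"]).round(1))
f=c["frame"][150:350,200:450,::-1];cv2.imwrite("pics/w3.png",cv2.resize(f,None,fx=3,fy=3))
```

```text
[[-1.00000e-03 -9.65000e-01 -2.62000e-01  6.76070e+01]
 [ 1.00000e+00 -1.00000e-03  0.00000e+00 -2.10000e-02]
 [-0.00000e+00 -2.62000e-01  9.65000e-01 -1.67934e+02]
 [ 0.00000e+00  0.00000e+00  0.00000e+00  1.00000e+00]] [[334.70993979   0.         323.2043196 ]
 [  0.         334.70993979 200.64661469]
 [  0.           0.           1.        ]]
300 228 149 [464.2 -22.8 125.1]
300 236 152 [464.1 -27.2 123.6]
300 244 152 [464.2 -30.9 124.2]
300 252 145 [464.8 -31.1 132.4]
300 260 136 [465.4 -30.7 141.2]
300 268 129 [465.9 -30.8 148.2]
300 276 110 [467.1 -24.4 166.7]
300 284 107 [467.3 -25.6 169.7]
300 292 102 [467.7 -25.2 175.3]
315 228 151 [470.9 -23.2 123.5]
315 236 154 [470.9 -27.7 121.9]
315 244 142 [471.2 -26.7 133.7]
315 252 135 [471.4 -27.1 141. ]
315 260 127 [471.6 -26.8 149.1]
315 268 121 [471.8 -26.7 156. ]
315 276 116 [471.9 -27.1 161.4]
315 284 107 [472.1 -25.6 169.4]
315 292 103 [472.3 -25.8 173.9]
335 228 152 [479.9 -23.2 123. ]
335 236 153 [480.1 -27.1 122.8]
335 244 142 [479.7 -26.6 133.5]
335 252 134 [479.4 -26.4 142.1]
335 260 127 [479.2 -26.5 149.3]
335 268 121 [479.  -26.6 155.8]
335 276 116 [478.9 -27.  161.2]
335 284 108 [478.6 -25.7 169. ]
335 292 103 [478.4 -25.4 174.4]
350 228 154 [486.9 -23.6 121.2]
350 236 153 [486.9 -27.  122.4]
350 244 154 [487.1 -30.7 123. ]
350 252 144 [486.3 -30.3 133. ]
350 260 138 [485.8 -30.8 139.8]
350 268 129 [485.2 -30.2 148.3]
350 276 109 [483.5 -23.6 167.3]
350 284 106 [483.3 -24.7 170.5]
350 292 103 [483.  -25.5 174.1]
```

View pics/w3.png

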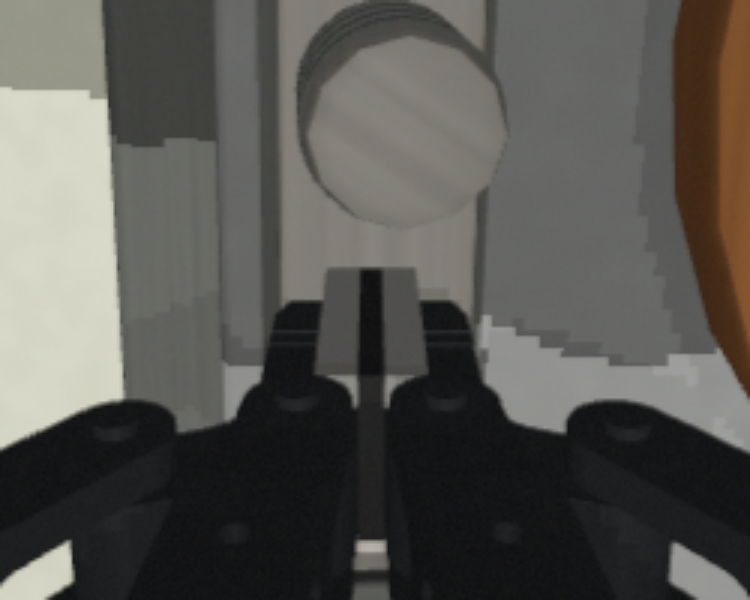

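The pad tips touch the bar, whose depth gives z≈123, so the table is still about 0.086 rad up. Disc and bar depths agree on this, and the force is still just the spring's. The contact end is therefore about 25 mm above the reported TCP, and I keep lowering with force checks.

```bash
python3 -m creep '[{"rotation":[0,0,0],"dp":[0,-0.5,2.5],"claw":1},{"rotation":[0,0,0],"dp":[0,-1,5],"claw":1},{"rotation":[0,0,0],"dp":[0,-1.5,7.5],"claw":1},{"rotation":[0,0,0],"dp":[0,-2,10],"claw":1},{"rotation":[0,0,0],"dp":[0,-2.5,12],"claw":1},{"rotation":[0,0,0],"dp":[0,-2.5,12],"claw":1}]'
python3 - <<'E'
from h import *
s=arm.get_state();T=R.from_rotvec(s["orientation"]).as_matrix();print(s["contact_force"])
c=arm.camera("wrist");M=np.array(c["T_tool_cam"]);Ki=np.linalg.inv(c["camera_matrix"])
for n,u,v in [("bar",330,100),("bar",325,130),("strap",330,20),("disc",560,150),("bench",100,100)]:
    d=np.median(c["depth"][v-2:v+3,u-2:u+3]);print(n,(T@(M[:3,:3]@(Ki@[u,v,1]*d)+M[:3,3])+s["tool_pos"]).round(1))
E
```

```text
time_s: 8.22
tool_pos: [473.7, -39.2, 86.6]
orientation: [-2.191, -2.251, 0.002]
contact_force: [-3.1, 1.0, 8.1]
opening: 0.001
[-3.08214852  0.99459006  8.13320656]
bar [474.6  32.3 111.6]
bar [472.9  20.3 112. ]
strap [473.6  60.4 117.8]
disc [559.4  16.4 130.7]
bench [309.7  31.    0.9]
```

```bash
python3 -m creep '[{"rotation":[0,0,0],"dp":[0,0,2],"claw":1},{"rotation":[0,0,0],"dp":[0,0,4],"claw":1},{"rotation":[0,0,0],"dp":[0,0,6],"claw":1},{"rotation":[0,0,0],"dp":[0,0,7.5],"claw":1},{"rotation":[0,0,0],"dp":[0,0,8.5],"claw":1},{"rotation":[0,0,0],"dp":[0,0,8.5],"claw":1}]';python3 -m creep '[{"rotation":[0,0,0],"dp":[0,0,1],"claw":1},{"rotation":[0,0,0],"dp":[0,0,1],"claw":1}]'; python3 -m creep '[{"rotation":[0,0,0],"dp":[0,0,1],"claw":1},{"rotation":[0,0,0],"dp":[0,0,1],"claw":1}]'
```

```text
time_s: 9.02
tool_pos: [473.0, -39.3, 77.9]
orientation: [-2.191, -2.25, 0.003]
contact_force: [-4.7, -0.0, 8.5]
opening: 0.002
time_s: 9.28
tool_pos: [473.1, -39.2, 77.5]
orientation: [-2.191, -2.25, 0.004]
contact_force: [-6.2, 0.2, 16.9]
opening: -0.0
time_s: 9.52
tool_pos: [473.1, -39.3, 77.3]
orientation: [-2.191, -2.251, 0.004]
contact_force: [-10.0, 0.6, 26.0]
opening: -0.002
```

Level: the force rises sharply at the stop (bar z≈102). Now slide along +y while holding down.

```bash
python3 -m creep '[{"rotation":[0,0,0],"dp":[1,0,0],"claw":1},{"rotation":[0,0,0],"dp":[4,0,0],"claw":1},{"rotation":[0,0,0],"dp":[7,0,0],"claw":1},{"rotation":[0,0,0],"dp":[10,0,0],"claw":1},{"rotation":[0,0,0],"dp":[13,0,0],"claw":1},{"rotation":[0,0,0],"dp":[16,0,0],"claw":1},{"rotation":[0,0,0],"dp":[19,0,0],"claw":1},{"rotation":[0,0,0],"dp":[22,0,0],"claw":1},{"rotation":[0,0,0],"dp":[25,0,0],"claw":1},{"rotation":[0,0,0],"dp":[28,0,0],"claw":1},{"rotation":[0,0,0],"dp":[31,0,0],"claw":1},{"rotation":[0,0,0],"dp":[34,0,0],"claw":1},{"rotation":[0,0,0],"dp":[37,0,0],"claw":1},{"rotation":[0,0,0],"dp":[40,0,0],"claw":1},{"rotation":[0,0,0],"dp":[42,0,0],"claw":1},{"rotation":[0,0,0],"dp":[42,0,0],"claw":1}]'
python3 - <<'E'
from h import *
c=arm.camera("wrist");cv2.imwrite("pics/w4.png",c["frame"][...,::-1])
E
```

```text
time_s: 11.52
tool_pos: [472.6, 1.9, 77.3]
orientation: [2.191, 2.25, -0.004]
contact_force: [-8.2, -2.7, 26.1]
opening: 0.001
```

View pics/w4.png

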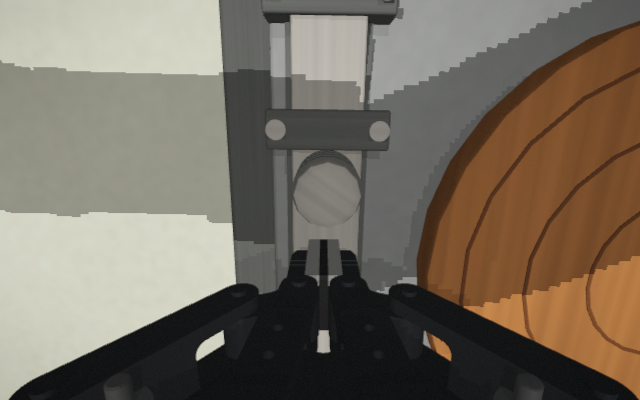

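The bolt has travelled with the finger: the pin at (327,190) is close to the strap at (328,130). I continue until the side force rises.

```bash
python3 -m creep '[{"rotation":[0,0,0],"dp":[2,0,0],"claw":1},{"rotation":[0,0,0],"dp":[4,0,0],"claw":1},{"rotation":[0,0,0],"dp":[6,0,0],"claw":1},{"rotation":[0,0,0],"dp":[6,0,0],"claw":1}]';python3 -m creep '[{"rotation":[0,0,0],"dp":[2,0,0],"claw":1},{"rotation":[0,0,0],"dp":[4,0,0],"claw":1},{"rotation":[0,0,0],"dp":[4,0,0],"claw":1}]'; python3 -m creep '[{"rotation":[0,0,0],"dp":[2,0,0],"claw":1},{"rotation":[0,0,0],"dp":[4,0,0],"claw":1},{"rotation":[0,0,0],"dp":[4,0,0],"claw":1}]'
```

```text
time_s: 12.08
tool_pos: [472.8, 2.9, 77.3]
orientation: [2.193, 2.243, -0.011]
contact_force: [-7.4, -15.2, 25.6]
opening: -0.0
time_s: 12.45
tool_pos: [473.8, 7.8, 77.4]
orientation: [2.192, 2.243, -0.007]
contact_force: [-3.8, -13.6, 21.9]
opening: -0.002
time_s: 12.82
tool_pos: [474.3, 12.1, 77.4]
orientation: [2.191, 2.243, -0.005]
contact_force: [-2.3, -13.5, 20.2]
opening: 0.002
```

The bolt stopped and the finger now slips along the bar. I go on until it reaches the pin itself.

```bash
python3 -m creep '[{"rotation":[0,0,0],"dp":[2,0,0],"claw":1},{"rotation":[0,0,0],"dp":[4,0,0],"claw":1},{"rotation":[0,0,0],"dp":[4,0,0],"claw":1}]';python3 -m creep '[{"rotation":[0,0,0],"dp":[1.5,0,0],"claw":1},{"rotation":[0,0,0],"dp":[2,0,0],"claw":1}]'
python3 - <<'E'
from h import *
s=arm.get_state();T=R.from_rotvec(s["orientation"]).as_matrix()
c=arm.camera("wrist");M=np.array(c["T_tool_cam"]);Ki=np.linalg.inv(c["camera_matrix"])
cv2.imwrite("pics/w5.png",c["frame"][...,::-1])
E
```

```text
time_s: 13.2
tool_pos: [474.6, 16.4, 77.5]
orientation: [2.191, 2.243, -0.003]
contact_force: [-1.2, -11.8, 20.1]
opening: -0.002
time_s: 13.45
tool_pos: [474.6, 17.4, 77.5]
orientation: [2.191, 2.242, -0.005]
contact_force: [-1.5, -15.3, 19.1]
opening: 0.002
```

View pics/w5.png

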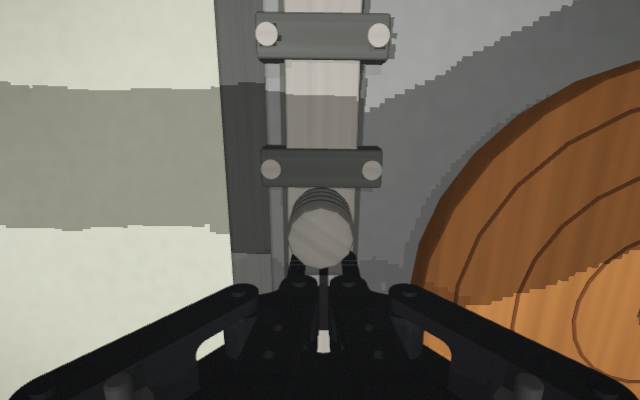

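The finger reaches the pin at (321,235), and the pin's foot appears to touch the strap edge (row 187). One firmer push will confirm it.

```bash
python3 -m creep '[{"rotation":[0,0,0],"dp":[1,0,0],"claw":1},{"rotation":[0,0,0],"dp":[2,0,0],"claw":1},{"rotation":[0,0,0],"dp":[2,0,0],"claw":1}]'; python3 -m creep '[{"rotation":[0,0,0],"dp":[-2,0,0],"claw":1},{"rotation":[0,0,0],"dp":[-3,0,-3],"claw":1},{"rotation":[0,0,0],"dp":[-3,0,-8],"claw":1},{"rotation":[0,0,0],"dp":[-4,0,-20],"claw":1},{"rotation":[0,0,0],"dp":[-4,0,-60],"claw":1},{"rotation":[0,0,0],"dp":[-4,-20,-100],"claw":1},{"rotation":[0,0,0],"dp":[-20,-40,-130],"claw":1},{"rotation":[0,0,0],"dp":[-40,-40,-140],"claw":1},{"rotation":[0,0,0],"dp":[-40,-40,-140],"claw":1},{"rotation":[0,0,0],"dp":[-40,-40,-140],"claw":1}]'
python3 - <<'E'
from h import *
s=arm.get_state();T=R.from_rotvec(s["orientation"]).as_matrix()
c=arm.camera("wrist");M=np.array(c["T_tool_cam"]);Ki=np.linalg.inv(c["camera_matrix"])
cv2.imwrite("pics/w6.png",c["frame"][...,::-1])
u,v=np.meshgrid(range(640),range(400));d=c["depth"]
P=np.stack([u*d,v*d,d],-1)@Ki.T@M[:3,:3].T+M[:3,3];P=P@T.T+s["tool_pos"];np.save("P.npy",P)
for k in["pin_foot","keeper_mouth","disc_top"]:
    for l in arm.landmark_of("wrist",k)[:1]:
        a,b=map(int,l["position"]);print(k,l,P[b,a].round(1))
E
```

```text
time_s: 13.88
tool_pos: [474.6, 17.4, 77.5]
orientation: [2.192, 2.239, -0.008]
contact_force: [-0.1, -20.1, 20.8]
opening: 0.0
time_s: 15.12
tool_pos: [433.3, -15.6, 215.4]
orientation: [-2.191, -2.251, 0.0]
contact_force: [0.1, 0.4, 0.1]
opening: -0.0
pin_foot {'position': [374.1, 123.5], 'score': 0.71} [467.8  43.9 139.3]
disc_top {'position': [557.3, 176.1], 'score': 0.59} [613.8   7.3 128. ]
```

View pics/w6.png

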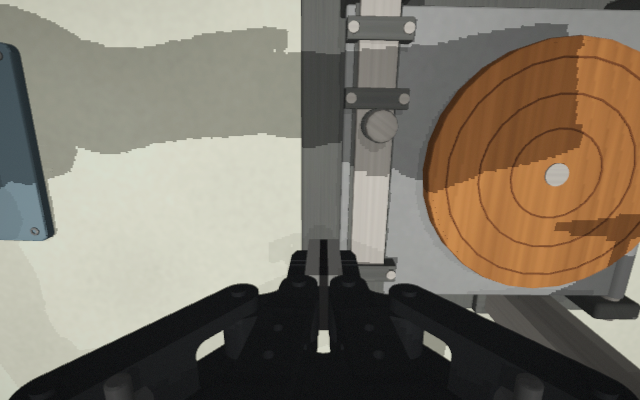

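The table stays down with the arm clear: pin at (378,127) against the strap at (377,98). Disc top is z≈128 and pin top z≈139, which fit the locked table. I'll check once more for drift and for the other objects, then hand in.

Run:
```python
from h import *
P=np.load("P.npy")
for n,u,v in [("bar",370,190),("bar",372,220),("pintop",380,127),("disc near",450,150),("disc far",600,150)]:print(n,np.median(P[v-2:v+3,u-2:u+3].reshape(-1,3),0).round(1))
c=arm.camera("top")
for k in["bowl","tumbler","chuck","dressing_stick"]:
    for l in arm.landmark_of("top",k)[:1]:print(k,np.round(l["position"]))
s=arm.get_state();print(s["contact_force"],s["time_s"]);
if np.median(P[188:193,368:373,2])<107: print(arm.hand_in())
```

```text
bar [473.1 -12.8 105.6]
bar [476.6 -39.6 105.4]
pintop [472.2  41.2 139.5]
disc near [528.9  25.  126.9]
disc far [644.2  27.9 126.2]
bowl [220. 222.]
tumbler [395. 227.]
chuck [213. 261.]
dressing_stick [409. 276.]
[0.48276947 0.0070953  0.29566433] 15.575
the job is handed in; nothing more can be done
None
```

The table is down and locked with the bolt home, and I handed the job in at 15.6 s. I pressed on the bare bar with shut fingers until the table met its stops, at about 26 N. Still holding it down, I slid the bolt along +y until the pin stood against the strap; a 20 N side push moved it no further. Then I drew the arm clear.

**Last checks, with the arm clear and the contact force about 0:**
- **Level:** the bar's top reads z≈105.5 mm. Locked and risen 0.01 rad it should be about 104.5, so the table is about 0.01–0.015 rad up, within the 0.03 limit. The disc reads 126–127 mm at both its near and far sides.
- **Bolt:** the pin is at y≈41 mm, against about 39 mm expected for fully home, and it looks in contact with the strap in the picture.
- **Other objects:** the bowl, tumbler and chuck are within 1–2 px of where they were in the top view. The dressing stick's landmark differed by 4 px along the row. I put that down to network noise, since the arm never came near the stick, but I did not check it further.

**Disagreements along the way:**
- **Finger height:** the fingers touched the bar about 25 mm higher than the reported TCP. I therefore pressed down by the measured bar height and the force instead of the TCP reading.
- **Starting pin position:** the first two estimates differed by about 9 mm in y, which did not affect the approach.
- **Keeper landmark:** the second top-view reading of it was far off, and the fit gave it little weight.

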